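# Right the fallen ink jars and shut the rack

### The job

Some glass ink jars have fallen over in front of the jar rack. Swing the rack's dust cover fully back, stand every fallen jar upright in the lane beside the jars already there, then lower the cover until it is fully shut. The glass is thin: grip a jar with no more than 15 N at each finger and never drop one, do not let the cover slam onto its stop at either end, and leave the tin, the spatula and the roller alone.

Things in the scene. Friction and masses are not known exactly. Their poses are not given: they have to be found in the camera images.
- rack: fixed metal jar rack, place and turn vary: a lane 76 mm wide (x) and 530 mm long (y) between walls 7 to 10 mm thick; floor 6, wall tops 32 mm above the bench. Six places 86 mm apart. Origin under the lane's centre at bench height; x across the lane to the far, hinged side, y along it, z up. Brackets 8 mm thick, 112 mm high stand beyond its ends (y = +-282 mm, x 15 to 75); nothing in front
- cover (a joint): dust cover angle (rad): 0 shut, level over the jars on its stop; grows as the front edge is lifted up and over; 1.57 upright, 1.8 fully back on its stop. Clear plastic sheet with aluminium edges, 560 x 105 x 4 mm, 0.35 kg. Slightly stiff hinge (0.06 N m): let go below about 1.2 it falls shut, above about 1.35 it stays where it is left
- cover_bar (a point): middle of the cover's pull bar: round, 10 mm thick, 120 mm long, parallel to the hinge, held 42 mm clear of the cover's front edge by an arm at each end, in the cover's plane, 155 mm from the hinge line; 118 mm above the bench when shut. The point turns with the cover
- cover_hinge (a point): middle of the hinge line, which runs along the rack's y: 60 mm behind the lane's centre line (rack x), 118 mm above the bench; the bar is toward -x of the rack when shut. The point turns with the cover
- place0 (a point): centre, on the lane floor, of place 0 of 6 in the lane (place 0 at the rack's -y end, spaced 86 mm)
- place1 (a point): centre, on the lane floor, of place 1 of 6 in the lane (place 0 at the rack's -y end, spaced 86 mm)
- place2 (a point): centre, on the lane floor, of place 2 of 6 in the lane (place 0 at the rack's -y end, spaced 86 mm)
- place3 (a point): centre, on the lane floor, of place 3 of 6 in the lane (place 0 at the rack's -y end, spaced 86 mm)
- place4 (a point): centre, on the lane floor, of place 4 of 6 in the lane (place 0 at the rack's -y end, spaced 86 mm)
- place5 (a point): centre, on the lane floor, of place 5 of 6 in the lane (place 0 at the rack's -y end, spaced 86 mm)
- jar1: Square amber-glass ink jar with a thick heavy base, 48 x 48 mm and 64 mm tall with flat sides, round steel lid 38 mm across on top (84 mm in all), 0.17 to 0.33 kg. Origin: centre of its underside; own z runs from underside to lid. One of the fallen ones (3 or 4 are there): it starts lying on one flat side on the bench in front of the rack, lid pointing sideways or away from the robot
- jar2: Square amber-glass ink jar with a thick heavy base, 48 x 48 mm and 64 mm tall with flat sides, round steel lid 38 mm across on top (84 mm in all), 0.17 to 0.33 kg. Origin: centre of its underside; own z runs from underside to lid. One of the fallen ones (3 or 4 are there): it starts lying on one flat side on the bench in front of the rack, lid pointing sideways or away from the robot
- jar3: Square amber-glass ink jar with a thick heavy base, 48 x 48 mm and 64 mm tall with flat sides, round steel lid 38 mm across on top (84 mm in all), 0.17 to 0.33 kg. Origin: centre of its underside; own z runs from underside to lid. One of the fallen ones (3 or 4 are there): it starts lying on one flat side on the bench in front of the rack, lid pointing sideways or away from the robot
- jar4: Square amber-glass ink jar with a thick heavy base, 48 x 48 mm and 64 mm tall with flat sides, round steel lid 38 mm across on top (84 mm in all), 0.17 to 0.33 kg. Origin: centre of its underside; own z runs from underside to lid. One of the fallen ones (3 or 4 are there): it starts lying on one flat side on the bench in front of the rack, lid pointing sideways or away from the robot
- stand0: Square amber-glass ink jar with a thick heavy base, 48 x 48 mm and 64 mm tall with flat sides, round steel lid 38 mm across on top (84 mm in all), 0.17 to 0.33 kg. Origin: centre of its underside; own z runs from underside to lid. Starts standing in place 0 of the lane, if there (1 or 2 of these are)
- stand1: Square amber-glass ink jar with a thick heavy base, 48 x 48 mm and 64 mm tall with flat sides, round steel lid 38 mm across on top (84 mm in all), 0.17 to 0.33 kg. Origin: centre of its underside; own z runs from underside to lid. Starts standing in place 1 of the lane, if there (1 or 2 of these are)
- stand2: Square amber-glass ink jar with a thick heavy base, 48 x 48 mm and 64 mm tall with flat sides, round steel lid 38 mm across on top (84 mm in all), 0.17 to 0.33 kg. Origin: centre of its underside; own z runs from underside to lid. Starts standing in place 2 of the lane, if there (1 or 2 of these are)
- stand3: Square amber-glass ink jar with a thick heavy base, 48 x 48 mm and 64 mm tall with flat sides, round steel lid 38 mm across on top (84 mm in all), 0.17 to 0.33 kg. Origin: centre of its underside; own z runs from underside to lid. Starts standing in place 3 of the lane, if there (1 or 2 of these are)
- stand4: Square amber-glass ink jar with a thick heavy base, 48 x 48 mm and 64 mm tall with flat sides, round steel lid 38 mm across on top (84 mm in all), 0.17 to 0.33 kg. Origin: centre of its underside; own z runs from underside to lid. Starts standing in place 4 of the lane, if there (1 or 2 of these are)
- stand5: Square amber-glass ink jar with a thick heavy base, 48 x 48 mm and 64 mm tall with flat sides, round steel lid 38 mm across on top (84 mm in all), 0.17 to 0.33 kg. Origin: centre of its underside; own z runs from underside to lid. Starts standing in place 5 of the lane, if there (1 or 2 of these are)
- tin: bystander: closed round steel tin, 74 mm across, 70 mm high, at the left; origin under its centre
- knife: bystander: ink spatula lying flat at the right; origin under its middle
- brayer: bystander: hand roller with a wooden handle, lying at the left; roller 110 mm long, 44 mm across; origin under its middle
There are look-alikes about, which are no part of the job. Leave any black look-alike of the jar4 alone.

How it is judged:
On the way, in this order (a step that is already met when the one before it is completed fails the run):
1. the cover is swung back past upright (value of joint cover above 1.65 rad), for 0.2 s.
2. with the cover still back, every jar stands upright on the lane floor (angle between each of jar1, jar2, jar3, jar4, stand0, stand1, stand2, stand3, stand4, stand5's own z axis and vertical below 0.12 rad and x of jar1 in the frame of rack between -0.02 and 0.02 m and y of jar1 in the frame of rack between -0.25 and 0.25 m and z of jar1 in the frame of rack between 0 and 0.012 m and x of jar2 in the frame of rack between -0.02 and 0.02 m and y of jar2 in the frame of rack between -0.25 and 0.25 m and z of jar2 in the frame of rack between 0 and 0.012 m and x of jar3 in the frame of rack between -0.02 and 0.02 m and y of jar3 in the frame of rack between -0.25 and 0.25 m and z of jar3 in the frame of rack between 0 and 0.012 m and x of jar4 in the frame of rack between -0.02 and 0.02 m and y of jar4 in the frame of rack between -0.25 and 0.25 m and z of jar4 in the frame of rack between 0 and 0.012 m and x of stand0 in the frame of rack between -0.02 and 0.02 m and y of stand0 in the frame of rack between -0.25 and 0.25 m and z of stand0 in the frame of rack between 0 and 0.012 m and x of stand1 in the frame of rack between -0.02 and 0.02 m and y of stand1 in the frame of rack between -0.25 and 0.25 m and z of stand1 in the frame of rack between 0 and 0.012 m and x of stand2 in the frame of rack between -0.02 and 0.02 m and y of stand2 in the frame of rack between -0.25 and 0.25 m and z of stand2 in the frame of rack between 0 and 0.012 m and x of stand3 in the frame of rack between -0.02 and 0.02 m and y of stand3 in the frame of rack between -0.25 and 0.25 m and z of stand3 in the frame of rack between 0 and 0.012 m and x of stand4 in the frame of rack between -0.02 and 0.02 m and y of stand4 in the frame of rack between -0.25 and 0.25 m and z of stand4 in the frame of rack between 0 and 0.012 m and x of stand5 in the frame of rack between -0.02 and 0.02 m and y of stand5 in the frame of rack between -0.25 and 0.25 m and z of stand5 in the frame of rack between 0 and 0.012 m and value of joint cover above 1.3 rad), for 0.3 s.
At the end, for the whole second after the job is handed in: every jar that is there stands upright (within 7 degrees) on the lane floor between the lane's walls, at rest, and the cover is shut (below 0.05 rad) (angle between each of jar1, jar2, jar3, jar4, stand0, stand1, stand2, stand3, stand4, stand5's own z axis and vertical below 0.12 rad and x of jar1 in the frame of rack between -0.02 and 0.02 m and y of jar1 in the frame of rack between -0.25 and 0.25 m and z of jar1 in the frame of rack between 0 and 0.012 m and x of jar2 in the frame of rack between -0.02 and 0.02 m and y of jar2 in the frame of rack between -0.25 and 0.25 m and z of jar2 in the frame of rack between 0 and 0.012 m and x of jar3 in the frame of rack between -0.02 and 0.02 m and y of jar3 in the frame of rack between -0.25 and 0.25 m and z of jar3 in the frame of rack between 0 and 0.012 m and x of jar4 in the frame of rack between -0.02 and 0.02 m and y of jar4 in the frame of rack between -0.25 and 0.25 m and z of jar4 in the frame of rack between 0 and 0.012 m and x of stand0 in the frame of rack between -0.02 and 0.02 m and y of stand0 in the frame of rack between -0.25 and 0.25 m and z of stand0 in the frame of rack between 0 and 0.012 m and x of stand1 in the frame of rack between -0.02 and 0.02 m and y of stand1 in the frame of rack between -0.25 and 0.25 m and z of stand1 in the frame of rack between 0 and 0.012 m and x of stand2 in the frame of rack between -0.02 and 0.02 m and y of stand2 in the frame of rack between -0.25 and 0.25 m and z of stand2 in the frame of rack between 0 and 0.012 m and x of stand3 in the frame of rack between -0.02 and 0.02 m and y of stand3 in the frame of rack between -0.25 and 0.25 m and z of stand3 in the frame of rack between 0 and 0.012 m and x of stand4 in the frame of rack between -0.02 and 0.02 m and y of stand4 in the frame of rack between -0.25 and 0.25 m and z of stand4 in the frame of rack between 0 and 0.012 m and x of stand5 in the frame of rack between -0.02 and 0.02 m and y of stand5 in the frame of rack between -0.25 and 0.25 m and z of stand5 in the frame of rack between 0 and 0.012 m and value of joint cover below 0.05 rad and linear speed of each of jar1, jar2, jar3, jar4, stand0, stand1, stand2, stand3, stand4, stand5 below 0.03 m/s); the robot touches nothing.
It fails at once if a jar is squeezed or pressed hard: the two fingers together press on it with more than 40 N (contact force between the fingers and jar1 above 40 N or contact force between the fingers and jar2 above 40 N or contact force between the fingers and jar3 above 40 N or contact force between the fingers and jar4 above 40 N or contact force between the fingers and stand0 above 40 N or contact force between the fingers and stand1 above 40 N or contact force between the fingers and stand2 above 40 N or contact force between the fingers and stand3 above 40 N or contact force between the fingers and stand4 above 40 N or contact force between the fingers and stand5 above 40 N).
It fails at once if a jar is dropped (it falls freely faster than 1 m/s, as from 5 cm or more) ((linear speed of jar1 above 1 m/s and contact force between the fingers and jar1 below 0.1 N) or (linear speed of jar2 above 1 m/s and contact force between the fingers and jar2 below 0.1 N) or (linear speed of jar3 above 1 m/s and contact force between the fingers and jar3 below 0.1 N) or (linear speed of jar4 above 1 m/s and contact force between the fingers and jar4 below 0.1 N) or (linear speed of stand0 above 1 m/s and contact force between the fingers and stand0 below 0.1 N) or (linear speed of stand1 above 1 m/s and contact force between the fingers and stand1 below 0.1 N) or (linear speed of stand2 above 1 m/s and contact force between the fingers and stand2 below 0.1 N) or (linear speed of stand3 above 1 m/s and contact force between the fingers and stand3 below 0.1 N) or (linear speed of stand4 above 1 m/s and contact force between the fingers and stand4 below 0.1 N) or (linear speed of stand5 above 1 m/s and contact force between the fingers and stand5 below 0.1 N)).
It fails at once if the cover slams shut (faster than 2.5 rad/s in the last 0.2 rad, as when its bar is let fall from about 1 cm or more) (value of joint cover below 0.2 rad and velocity of joint cover below -2.5 rad/s).
It fails at once if the cover slams back (faster than 2.5 rad/s in the last 0.1 rad) (value of joint cover above 1.7 rad and velocity of joint cover above 2.5 rad/s).
It fails at once if the tin, the spatula or the roller is moved by more than 3 cm (distance of any of tin, knife, brayer from where it was at the start of the episode above 0.03 m).
Of jar1, jar2, jar3, jar4 only 3 to 4 are there at a start; the rules pass over those that are not, and their reading is None.
Of stand0, stand1, stand2, stand3, stand4, stand5 only 1 to 2 are there at a start; the rules pass over those that are not, and their reading is None.
At some moment in a run one of jar1, jar2, jar3, jar4 may be knocked a few centimetres aside while the robot is not near it.
It also fails if it takes over 210 s, if anything falls off the work surface, if the arm or the gripper's body presses on something with over 40 N, if the wrist force passes 120 N, or if a joint passes its speed limit or range.

### The arm

A 6-joint arm with a two-finger parallel gripper is mounted at the origin on the work surface. World frame = base frame: x ahead of the robot, y to its left, z up, the work surface at z = 0. Lengths are in m, angles in rad, forces in N, time in s.
With the tool pointing down it reaches from about 0.275 to 0.875 m from the base axis. Payload 12.5 kg.
Tool frame: the origin (TCP) lies on the centre line of the jaws, within the pads' length; the fingertips stand r.finger_overhang ahead of it and the grasp point (between the pads) lies 3 mm ahead of it (r.finger_overhang is the distance from the TCP to the fingertips, in m); z points along the fingers, y is the line along which they close (so a half turn about z gives the same grasp; the last joint's range is limited). The gripper opens to 85 mm and grips with 20 to 120 N. Pads are 22 mm wide; open, the fingers measure 114 mm over their backs; the gripper's body (76 mm by 85 mm) begins 54 mm behind the grasp point. The pads swing forward as they close: fully open they stand 13 mm farther back than shut.
Start: joints at [1.148, 0.351, 1.652, -0, 1.139, -0.085], TCP at [0.182, 0.519, 0.253] pointing down, gripper open.
Joint ranges: [-2.75, 2.75], [-0.79, 2.1], [0.01, 2.65], [-1.57, 4.71], [0.07, 3.14], [-2.87, 2.87]. Speed limits (rad/s): [2.22, 2.22, 2.79, 3.14, 3.14, 3.14].

### API

Orientations are given as a unit quaternion [x, y, z, w].
In Python, from cell import r, optics gives the robot as it stands. The module is installed in compiled form; this text tells all that it offers. Calls block until the motion is done:
- r.move_to(position, orientation): joint-space move of the TCP to a pose.
- r.move_linear(position, rot=None, vel=0.15): straight line of the TCP; rot=None keeps the orientation; vel is the mean speed in m/s.
- r.set_joints(angles): joint-space move.
- r.set_gripper(opening, squeeze=None): opening from 0.0 (shut) to 1.0 (fully open); squeeze is the grip in N (None keeps the last); returns when the fingers have stopped.
- r.sleep(seconds).
- r.inverse_kinematics(position, orientation): joint angles nearest the present ones, or None.
- optics.get_image(name): name is "side" or "top" or "wrist"; returns a dict with "pixels" (400x640x3 uint8, red, green, blue), "depth" (400x640 float32, m along the optical axis (not along the pixel's ray), 0 where there is no reading), "fx", "fy", "cx", "cy" (pixels), "camera_from_world" (4x4, takes a point from world to camera coordinates); the wrist camera has in their place "mount" (4x4, takes a point from camera to tool coordinates, whose origin is the TCP and whose axes are the flange's). Camera axes: x right, y down, z forward; pixel columns grow to the right and rows downward; lengths in m; the calibration is good to about 2 mm. A picture is of the moment at which its call begins: read the wrist's pose just before it.
A pose or a line that the arm cannot do raises r.PlanningError and nothing moves.
- r.hand_in(): hands the job in; it is judged then, once.
Readings, each from a call of its own:
- r.current_t(): time.
- r.current_q(): joint angles.
- r.current_qvel(): joint speeds.
- r.current_effort(): joint torques, N m.
- r.current_tool_pos(): TCP position.
- r.current_ee_rot(): TCP orientation.
- r.current_contact_force(): force on the tool from outside, world axes, zero at the start.
- r.current_torque(): the same for the moment, N m.
- r.current_opening(): opening from 0.0 (shut) to 1.0 (fully open).
- r.current_finger_force(): force on a finger pad.
Only numpy, scipy, OpenCV 4.12 (cv2) and the standard library are available. Lean on these libraries where they do the work, as an engineer would, in place of code of your own. Each camera call takes 0.05 s, during which the arm holds its last target. There are 200 camera calls.

## Working session

There is one attempt and no reset: what is moved stays moved. The work goes in short steps, each a Python script; the robot and the scene stay as the last script left them, time stands still between calls to the robot, and variables do not carry over. Pictures are saved under pics/ and viewed, at most 16 in all, crops included, and the job is handed in when it is done.

```bash
mkdir -p pics; cat > h.py <<'E'
import numpy as np, cv2
from cell import r, optics
from scipy.spatial.transform import Rotation as R
def shot(name,fn=None):
    if name=="wrist":
        p=np.array(r.current_tool_pos()); q=R.from_quat(r.current_ee_rot())
    im=optics.get_image(name)
    if fn: cv2.imwrite('pics/'+fn,im['pixels'][:,:,::-1])
    if name=="wrist":
        T=np.eye(4);T[:3,:3]=q.as_matrix();T[:3,3]=p
        im['wc']=T@np.array(im['mount'])
    else: im['wc']=np.linalg.inv(np.array(im['camera_from_world']))
    return im
def cloud(im):
    d=im['depth'];v,u=np.mgrid[:d.shape[0],:d.shape[1]]
    P=np.stack([(u-im['cx'])/im['fx']*d,(v-im['cy'])/im['fy']*d,d],-1)
    W=P@im['wc'][:3,:3].T+im['wc'][:3,3]
    W[d<=0]=np.nan
    return W
E
python3 - <<'E'
from h import *
for n in("top","side"):
    im=shot(n,n+'0.png'); print(n,im['fx'],im['cx'],im['cy'],im['wc'].round(3).tolist()); np.save(n+'0.npy',cloud(im)); np.save(n+'0c.npy',im['pixels'])
print(r.finger_overhang,r.current_tool_pos(),r.current_ee_rot(),r.current_t())
E
```

```text
top 380.07861831202786 321.4273065465353 200.526538505261 [[-0.026, -0.988, 0.15, 0.341], [-1.0, 0.028, 0.014, 0.001], [-0.018, -0.15, -0.989, 1.152], [0.0, 0.0, 0.0, 1.0]]
side 509.4138837967323 316.9770309826378 201.02162575567354 [[-0.72, -0.335, 0.608, -0.374], [-0.694, 0.377, -0.613, 0.875], [-0.024, -0.863, -0.504, 0.828], [0.0, 0.0, 0.0, 1.0]]
0.022 [0.18214128 0.51869354 0.25283716] [ 1.68078798e-01  9.85773431e-01 -4.95421563e-04 -1.22257145e-04] 0.1
```

View pics/top0.png

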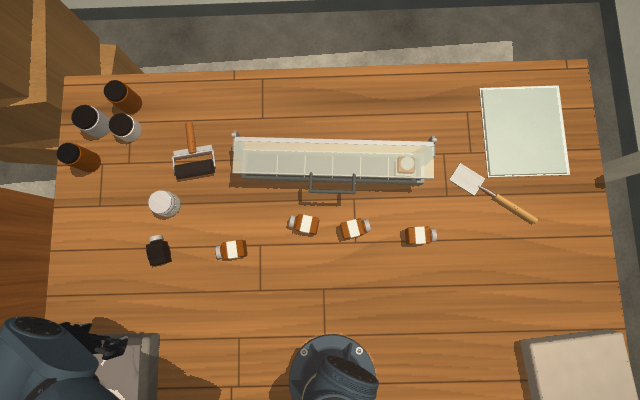

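View pics/side0.png

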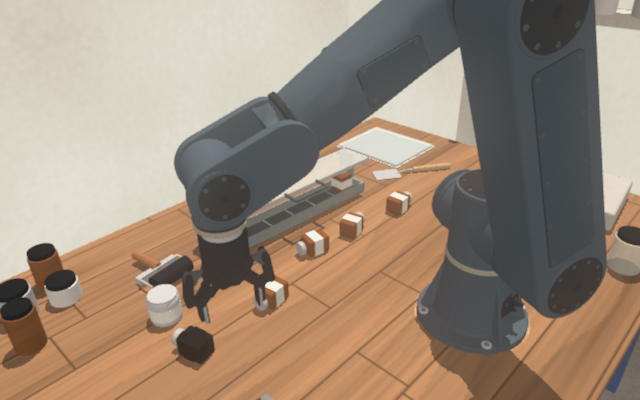

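Candidates: amber fallen jars at (232,250), (304,224), (353,229) and (420,235). A black look-alike is at (158,250), to be left alone, and upright brown bottles stand at far left (122,95) and (77,157). One standing jar is at (405,165), at the right end of the lane (place 0). Next I measure.

```bash
python3 - <<'E'
from h import *
W=np.load('top0.npy');C=np.load('top0c.npy')
z=W[...,2]
m=((z>0.02)&(z<0.07)).astype(np.uint8); m[:205]=0; m[275:]=0; m[:,:140]=0;m[:,460:]=0
n,l,s,c=cv2.connectedComponentsWithStats(m)
for i in range(1,n):
    if s[i,4]<60: continue
    P=W[l==i]; T=P[P[:,2]>0.036]
    print(c[i].round(),s[i],'mean',P.mean(0).round(3),'zmax',np.percentile(P[:,2],95).round(3),cv2.minAreaRect((P[:,:2]*1000).astype(np.float32)))
m=((z>0.07)&(z<0.16)); m[:120]=0; m[205:]=0;m[:,:220]=0;m[:,450:]=0
n,l,s,c=cv2.connectedComponentsWithStats(m.astype(np.uint8))
for i in range(1,n):
    if s[i,4]<20: continue
    P=W[l==i]; print('hi',c[i].round(),s[i],P.min(0).round(3),P.max(0).round(3),cv2.minAreaRect((P[:,:2]*1000).astype(np.float32)))
# bar
for u in range(308,356,6):
    col=W[165:205,u]; k=[(165+j,*col[j].round(3)) for j in range(40) if col[j,2]>0.09]
    print(u,k[:2],k[-3:])
big=cv2.resize(C[115:275,180:460,::-1],None,fx=2.8,fy=2.8,interpolation=cv2.INTER_CUBIC);cv2.imwrite('pics/c1.png',big)
E
```

```text
[167. 210.] [153 205  26  11 176] mean [0.494 0.47  0.054] zmax 0.07 ((494.30657958984375, 476.5200500488281), (28.348751068115234, 59.851776123046875), 6.217414379119873)
[304. 223.] [289 214  30  20 451] mean [0.444 0.068 0.045] zmax 0.051 ((445.0119934082031, 70.69002532958984), (83.37834167480469, 48.514400482177734), 77.13420867919922)
[355. 228.] [340 218  31  21 459] mean [ 0.427 -0.079  0.045] zmax 0.051 ((428.1103210449219, -81.2160415649414), (48.74312210083008, 84.23626708984375), 12.983075141906738)
[420. 235.] [406 227  31  17 472] mean [ 0.401 -0.268  0.045] zmax 0.051 ((400.4261474609375, -273.257080078125), (86.38978576660156, 46.435569763183594), 88.31395721435547)
[157. 251.] [146 235  24  31 537] mean [0.376 0.499 0.044] zmax 0.051 ((379.304931640625, 504.66021728515625), (84.62796020507812, 51.99081039428711), 12.022575378417969)
[231. 249.] [216 240  30  19 471] mean [0.374 0.282 0.045] zmax 0.051 ((373.3754577636719, 286.98394775390625), (48.39728546142578, 84.36519622802734), 6.974516868591309)
hi [333. 158.] [ 232  131  205   63 7853] [ 0.516 -0.31   0.073] [0
[... 2024 characters left out ...]
0.518), np.float64(-0.031), np.float64(0.121))]
344 [(165, np.float64(0.597), np.float64(-0.051), np.float64(0.12)), (166, np.float64(0.593), np.float64(-0.05), np.float64(0.122))] [(191, np.float64(0.523), np.float64(-0.048), np.float64(0.12)), (192, np.float64(0.52), np.float64(-0.048), np.float64(0.121)), (193, np.float64(0.517), np.float64(-0.048), np.float64(0.12))]
350 [(165, np.float64(0.595), np.float64(-0.067), np.float64(0.123)), (166, np.float64(0.593), np.float64(-0.067), np.float64(0.12))] [(191, np.float64(0.522), np.float64(-0.064), np.float64(0.122)), (192, np.float64(0.52), np.float64(-0.064), np.float64(0.12)), (193, np.float64(0.517), np.float64(-0.064), np.float64(0.12))]
```

View pics/c1.png

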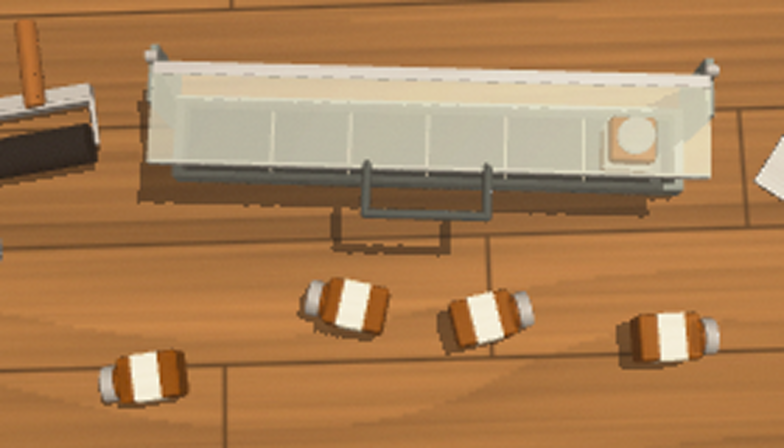

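The crop confirms it: four amber jars with white labels. The left two have lids pointing left, the right two have lids pointing right. One jar stands at place 0, and the cover and bar are clear. Next I fit the rack pose.

```bash
python3 - <<'E'
from h import *
W=np.load('top0.npy')
z=W[...,2]
# bar/ front edge per column: lowest cover row
B=[];F=[];H=[]
for u in range(234,436):
    rows=[v for v in range(125,205) if 0.112<z[v,u]<0.13]
    if not rows: continue
    p=W[rows[-1],u]; (B if p[0]<0.54 else F).append(p); H.append(W[rows[0],u])
for n,Q in(('bar',B),('front',F),('hinge',H)):
    Q=np.array(Q); c=np.polyfit(Q[:,1],Q[:,0],1); res=Q[:,0]-np.polyval(c,Q[:,1])
    k=abs(res)<.004; c=np.polyfit(Q[k,1],Q[k,0],1)
    print(n,len(Q),c,'y',Q[:,1].min(),Q[:,1].max(),'z',np.median(Q[:,2]),k.sum())
E
```

```text
bar 47 [0.05802087 0.52060581] y -0.07817011451964388 0.04863964310675479 z 0.12043486129779546 47
front 155 [0.0584488  0.56991592] y -0.3070456462973794 0.2569443200335181 z 0.11757167643502897 152
hinge 202 [0.05718353 0.67314925] y -0.30728767465114004 0.25969120429081977 z 0.12063990371404532 192
```

```bash
cat >> h.py <<'E'
yaw=-0.058
RX=np.array([np.cos(yaw),np.sin(yaw),0]); RY=np.array([-np.sin(yaw),np.cos(yaw),0]); UP=np.array([0,0,1.])
HINGE=np.array([.680,-.0238,.118]); ORG=np.array([.620,-.0203,0])
def quat(zt,yt):
    zt=zt/np.linalg.norm(zt); yt=yt-zt*(yt@zt); yt=yt/np.linalg.norm(yt)
    return R.from_matrix(np.stack([np.cross(yt,zt),yt,zt],1)).as_quat()
def best(p,zt,yt):
    "the nearer of the two equivalent wrist turns -> (cost, q, quat, joints)"
    o=[]
    for s in(1,-1):
        Q=quat(zt,s*yt); j=r.inverse_kinematics(p,Q)
        if j is not None: o.append((np.abs(np.array(j)-r.current_q()).max(),Q,np.array(j)))
    return min(o,key=lambda a:a[0]) if o else None
def bar(th,L=.155): return HINGE+L*(-np.cos(th)*RX+np.sin(th)*UP)
def ff(): return np.round(r.current_finger_force(),1),np.round(r.current_contact_force(),1)
E
python3 - <<'E'
from h import *
b=bar(0)
for p in (b+[0,0,.1],b+[0,0,.003],bar(.9)+[0,0,.003],bar(1.8)+[0,0,.003]):
    x=best(p,-UP,RX); print(p.round(3),None if x is None else x[2].round(2))
_,Q,_=best(b+[0,0,.1],-UP,RX)
r.set_gripper(.4,20)
r.move_to(b+[0,0,.1],Q)
r.move_linear(b+[0,0,.003],vel=.1)
print(ff()); r.set_gripper(0,20); print(ff(),r.current_opening(),r.current_tool_pos(),r.current_t())
shot('side','s1.png')
E
```

```text
[ 0.525 -0.015  0.218] [-0.12  0.35  1.75 -0.    1.04 -0.06]
[ 0.525 -0.015  0.121] [-0.12  0.49  1.83 -0.    0.83 -0.06]
[ 0.584 -0.018  0.242] [-0.11  0.42  1.57 -0.    1.15 -0.05]
[ 0.715 -0.026  0.272] [-0.1   0.65  1.13 -0.    1.36 -0.04]
(np.float64(0.0), array([-1.5, -0.4, -1. ]))
(np.float64(22.2), array([-10.6,  -0.6,   9.4])) 0.10976196113057841 [ 0.52353434 -0.01466604  0.12116198] 4.3667
```

View pics/s1.png

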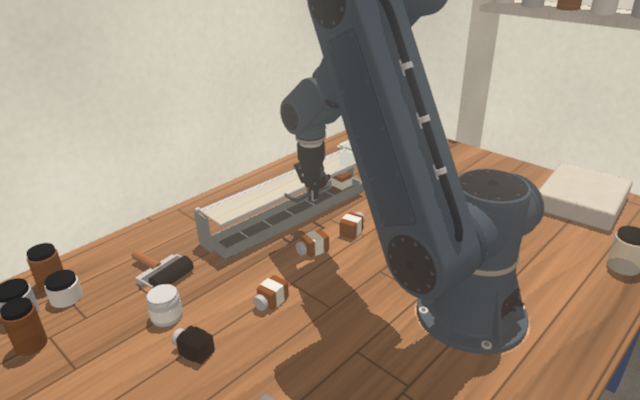

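The gripper holds the bar at pixel (312,190), but squeeze 20 reads 22 N per pad, which is too much for a jar. I'll learn the low-force behaviour here on the bar.

```bash
python3 - <<'E'
from h import *
for o,s in((.2,20),(.105,20),(.095,20),(.08,20),(.05,20)):
    r.set_gripper(o,s); print(o,s,ff(),round(r.current_opening(),4))
r.set_gripper(.2,20)
for s in (10,14):
    try: r.set_gripper(0,s); print(s,ff(),round(r.current_opening(),4)); r.set_gripper(.2)
    except Exception as e: print(s,repr(e))
print(r.current_t())
E
```

```text
0.2 20 (np.float64(0.0), array([ 0.4, -0.6,  0. ])) 0.2024
0.105 20 (np.float64(15.7), array([-11. ,   0.8,   7.3])) 0.1081
0.095 20 (np.float64(19.5), array([-11.3,   0.1,   7.9])) 0.1087
0.08 20 (np.float64(19.5), array([-10.9,  -0. ,   8.4])) 0.1086
0.05 20 (np.float64(19.5), array([-10.4,   1.1,   7.2])) 0.1109
10 (np.float64(21.4), array([-10.9,   0.5,   7.3])) 0.1055
14 (np.float64(21.4), array([-11.9,  -0.1,   7.7])) 0.1034
6.7583
```

```bash
python3 - <<'E'
from h import *
r.set_gripper(0,30)
for th in np.linspace(.15,1.8,12):
    r.move_linear(bar(th)+[0,0,.003],vel=.15)
    f=ff(); print(round(th,2),f,r.current_opening().round(3) if hasattr(r.current_opening(),'round') else r.current_opening())
    if np.linalg.norm(f[1])>60: print('STOP');break
print(r.current_t(),r.current_tool_pos())
shot('side','s2.png')
E
```

```text
0.15 (np.float64(29.7), array([-8.7,  0.6, -0.9])) 0.10304163812234622
0.3 (np.float64(29.9), array([-13. ,  -0.3,   2. ])) 0.10212586183092177
0.45 (np.float64(30.3), array([-17.2,   0. ,   6.6])) 0.10703261508962646
0.6 (np.float64(30.8), array([-24.9,   0.5,  14.4])) 0.10274430911951896
0.75 (np.float64(31.8), array([-31.6,   0.6,  25.1])) 0.10218141763735485
0.9 (np.float64(32.3), array([-24.4,   0.9,  29.6])) 0.10037655223844276
1.05 (np.float64(32.2), array([-14.9,   0.3,  23.2])) 0.10257032613311945
1.2 (np.float64(31.8), array([-7.6,  0.7, 17.6])) 0.10143847410620516
1.35 (np.float64(31.4), array([-4. ,  0. , 14.4])) 0.1021811227678899
1.5 (np.float64(31.4), array([-0.5,  0.2, 10.6])) 0.10016340806999517
1.65 (np.float64(31.1), array([0.5, 0.1, 7.8])) 0.10236357660594378
1.8 (np.float64(32.6), array([-19.1,   1.2,  16.4])) 0.10248736205332083
10.6833 [ 0.71349647 -0.02576935  0.27353069]
```

View pics/s2.png

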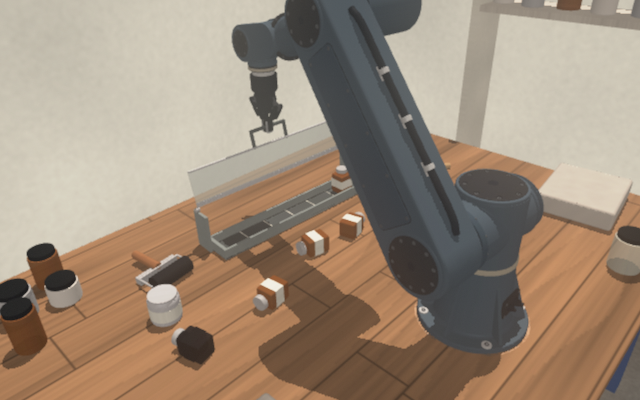

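Cover is fully back, with the bar at pixel (270,130) still held. I'll release it, back off to a clear pose and re-measure the jars.

```bash
cat >> h.py <<'E'
def jars(fn=None):
    "fallen amber jars from the top camera: list of (underside centre xy, lid direction, pixel)"
    im=shot('top',fn); W=cloud(im); z=W[...,2]; C=im['pixels'].astype(int)
    m=((z>.02)&(z<.065)&(W[...,0]>.25)&(W[...,0]<.53)&(abs(W[...,1])<.44)).astype(np.uint8)
    n,l,s,c=cv2.connectedComponentsWithStats(m); out=[]
    for i in range(1,n):
        if not 250<s[i,4]<700: continue
        k=l==i; P=W[k]; col=C[k]
        if np.median(col[:,0]-col[:,2])<30: print('skip',c[i]); continue
        t=k&(z>.0455)&(z<.056); T=W[t]
        (cx,cy),(w,h),ang=cv2.minAreaRect((T[:,:2]*1000).astype(np.float32))
        if w<h: ang+=90; w,h=h,w
        ctr=np.array([cx,cy])/1000; a=np.array([np.cos(np.radians(ang)),np.sin(np.radians(ang))])
        low=P[(P[:,2]<.0455)&(abs((P[:,:2]-ctr)@a)>.035)]   # lid sticks out
        if ((low[:,:2]-ctr)@a).mean()<0: a=-a
        out.append((ctr-.032*a,a,c[i].round(),(round(w),round(h))))
    return out
PHI=np.radians(30); GA=.034
def pickpose(U,a,s):
    a=np.append(a,0); zt=-np.sin(PHI)*a-np.cos(PHI)*UP; b=np.cross(UP,a)
    g=np.append(U,.025)+GA*a
    return g-.003*zt,zt,quat(zt,s*b)
def placepose(n,s,dz=0):
    zt=np.cos(PHI)*RX-np.sin(PHI)*UP
    g=ORG+RY*(n-2.5)*.086+UP*(.006+GA+dz)
    # grasp point was .025-.024 above the jar's axis at pick: same offset toward -f here
    g=g-.001*RX
    return g-.003*zt,zt,quat(zt,s*RY)
E
python3 - <<'E'
from h import *
r.set_gripper(.35); print(ff())
p=np.array(r.current_tool_pos())
r.move_linear(p+[0,0,.09],vel=.2)
r.set_joints([1.148,.351,1.652,0,1.139,-.085])
J=jars('t2.png'); np.save('t2.npy',np.array(0))
im=shot('top'); W=cloud(im); z=W[...,2]
k=(z>.075)&(z<.1)&(W[...,0]>.55)&(W[...,0]<.68)&(abs(W[...,1])<.3); P=W[k]
print('lid pts',k.sum(),P.mean(0).round(4) if k.any() else '', 'expected place0',(ORG+RY*-.215).round(4))
for U,a,c,wh in J:
    print(c,U.round(3),a.round(2),wh)
    for s in(1,-1):
        p,zt,Q=pickpose(U,a,s); o=[]
        for X,q in((p-.11*zt,Q),(p,Q),(p+[0,0,.2],Q)): j=r.inverse_kinematics(X,q); o.append(None if j is None else np.round(j,2).tolist())
        print(' s',s,o)
for n in(1,2,4,5):
    for s in(1,-1):
        o=[]
        for dz in(.15,0): 
            p,zt,Q=placepose(n,s,dz); j=r.inverse_kinematics(p,Q); o.append(None if j is None else np.round(j,2).tolist())
        print('place',n,s,o)
print(r.current_t())
E
```

```text
(np.float64(0.0), array([-0.5,  0.4, -0.3]))
lid pts 195 [ 0.6164 -0.1758  0.0884] expected place0 [ 0.6075 -0.2349  0.    ]
[304. 223.] [0.437 0.036] [0.22 0.98] (77, 48)
 s 1 [[0.38, 0.56, 1.8, -0.47, 1.14, -2.27], [0.29, 0.7, 1.9, -0.58, 0.91, -2.18], [0.29, 0.35, 1.82, -0.47, 1.28, -2.43]]
 s -1 [[0.38, 0.56, 1.8, -0.47, 1.14, 0.87], [0.29, 0.7, 1.9, -0.58, 0.91, 0.96], [0.29, 0.35, 1.82, -0.47, 1.28, 0.72]]
[355. 228.] [ 0.421 -0.049] [ 0.22 -0.98] (82, 48)
 s 1 [[-0.59, 0.55, 1.82, 0.38, 1.19, -1.02], [-0.51, 0.69, 1.92, 0.47, 0.96, -1.09], [-0.51, 0.33, 1.84, 0.39, 1.35, -0.89]]
 s -1 [[-0.59, 0.55, 1.82, 0.38, 1.19, 2.12], [-0.51, 0.69, 1.92, 0.47, 0.96, 2.05], [-0.51, 0.33, 1.84, 0.39, 1.35, 2.25]]
[420. 235.] [ 0.401 -0.237] [-0.03 -1.  ] (76, 46)
 s 1 [[-0.93, 0.64, 1.64, 0.33, 1.3, -1.06], [-0.86, 0.75, 1.76, 0.39, 1.07, -1.1], [-0.86, 0.43, 1.68, 0.34, 1.44, -0.96]]
 s -1 [[-0.93, 0.64, 1.64, 0.33, 1.3, 2.08], [-0.86, 0.75, 1.76, 0.39, 1.07, 2.04], [-0.86, 0.43, 1.68, 0.34, 1.44, 2.18]]
[231. 249.] [0.377 0.245] [-0.08  1.  ] (62, 49)
 s 1 [[0.82, 0.62, 1.69, -0.4, 1.24,
[... 216 characters left out ...]
1 1 [[-0.44, 0.44, 2.11, 2.45, 0.53, 2.0], [-0.44, 0.8, 2.09, 2.68, 0.82, 1.7]]
place 1 -1 [[-0.44, 0.44, 2.11, 2.45, 0.53, -1.15], [-0.44, 0.8, 2.09, 2.68, 0.82, -1.44]]
place 2 1 [[-0.24, 0.42, 2.14, 2.8, 0.49, 1.78], [-0.24, 0.8, 2.12, 2.93, 0.83, 1.62]]
place 2 -1 [[-0.24, 0.42, 2.14, 2.8, 0.49, -1.36], [-0.24, 0.8, 2.12, 2.93, 0.83, -1.52]]
place 4 1 [[0.18, 0.45, 2.08, 3.6, 0.47, 1.28], [0.18, 0.81, 2.07, 3.43, 0.79, 1.48]]
place 4 -1 [[0.18, 0.45, 2.08, 3.6, 0.47, -1.86], [0.18, 0.81, 2.07, 3.43, 0.79, -1.66]]
place 5 1 [[0.36, 0.5, 2.0, 3.96, 0.5, 1.04], [0.36, 0.82, 1.98, 3.68, 0.75, 1.37]]
place 5 -1 [[0.36, 0.5, 2.0, 3.96, 0.5, -2.1], [0.36, 0.82, 1.98, 3.68, 0.75, -1.77]]
14.4833
```

View pics/t2.png

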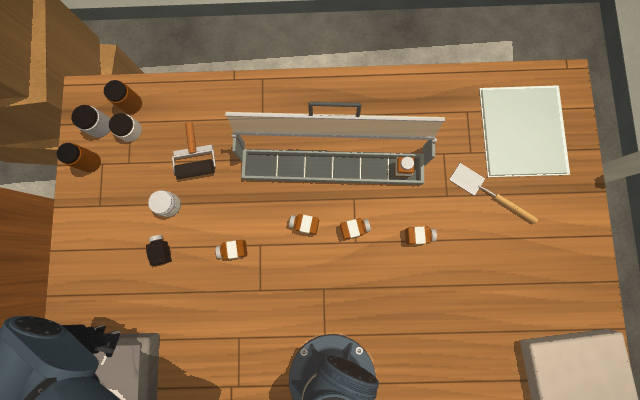

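The picture shows the cover back, the lane and standing jar at (405,163) clear, and the four amber jars unmoved. My fit mixed some lid points into the top face, so I'll use whole-blob extents. Then I check the rack against its walls and pick the leftmost jar.

```bash
python3 - <<'E'
s=open('h.py').read()
i=s.index("        t=k&(z>.0455)"); j=s.index("        out.append((ctr-.032*a")
new='''        Q=P[P[:,2]>.034]
        (cx,cy),(w,h),ang=cv2.minAreaRect((Q[:,:2]*1000).astype(np.float32))
        if w<h: ang+=90; w,h=h,w
        ctr=np.array([cx,cy])/1000; a=np.array([np.cos(np.radians(ang)),np.sin(np.radians(ang))]); b=np.array([-a[1],a[0]])
        T=P[P[:,2]>.046]; 
        if ((T[:,:2]-ctr)@a).mean()>0: a=-a; b=-b      # body is the high end, lid the low end
        e=(Q[:,:2]-ctr)@a; t=(T[:,:2]-ctr)@b
        e0=(e.min()+e.max()-.084)/2
        ctr=ctr+b*(np.percentile(t,2)+np.percentile(t,98))/2+a*(e0+.032)
'''
s=s[:i]+new+s[j:]
s+='''
def grip(target=10):
    o=.62
    while o>.5:
        r.set_gripper(o,20); f=r.current_finger_force()
        if f>=target-1: break
        o-=.004 if f<.5 else .001
    return o,f
def pick(U,a,s):
    p,zt,Q=pickpose(U,a,s)
    r.set_gripper(.9,20); r.move_to(p-.11*zt,Q); r.move_linear(p,vel=.12)
    print('at jar',ff()); g=grip(); print('grip',g,r.current_opening(),ff())
    return g
'''
open('h.py','w').write(s)
E
python3 - <<'E'
from h import *
im=shot('top'); W=cloud(im); z=W[...,2]; L=np.stack([(W[...,:2]-ORG[:2])@RX[:2],(W[...,:2]-ORG[:2])@RY[:2]],-1)
k=(z>.08)&(z<.1)&(abs(L[...,0])<.04)&(abs(L[...,1]+.215)<.04); print('stand0 lid rack xy',np.median(L[k],0),k.sum())
k=(z>.026)&(z<.036)&(abs(L[...,0]+.043)<.012)&(abs(L[...,1])<.15); print('front wall x',np.percentile(L[k][:,0],[5,50,95]),k.sum())
k=(z>.0)&(z<.036)&(abs(L[...,0])<.05)&(abs(L[...,1])<.3)&(z>.024); print('y ends',np.percentile(L[k][:,1],[.5,99.5]))
J=jars()
for U,a,c,wh in J: print(c,U.round(3),a.round(2),wh)
U,a,c,wh=max(J,key=lambda t:t[0][1])
pick(U,a,-1); print(r.current_t())
shot('side','s3.png')
E
```

```text
stand0 lid rack xy [-0.00330909 -0.21238065] 141
front wall x [-0.04675433 -0.0435787  -0.03959909] 265
y ends [-0.27767603  0.27901679]
[304. 223.] [0.436 0.03 ] [0.22 0.98] (84, 48)
[355. 228.] [ 0.419 -0.04 ] [ 0.21 -0.98] (84, 49)
[420. 235.] [ 0.402 -0.231] [-0.03 -1.  ] (84, 46)
[231. 249.] [0.379 0.245] [-0.12  0.99] (83, 49)
at jar (np.float64(0.0), array([0.8, 0.6, 0.5]))
grip (0.5589999999999999, 9.98089537024498) 0.5591969992371492 (np.float64(10.0), array([-4.5,  1.9,  4.1]))
21.7667
```

View pics/s3.png

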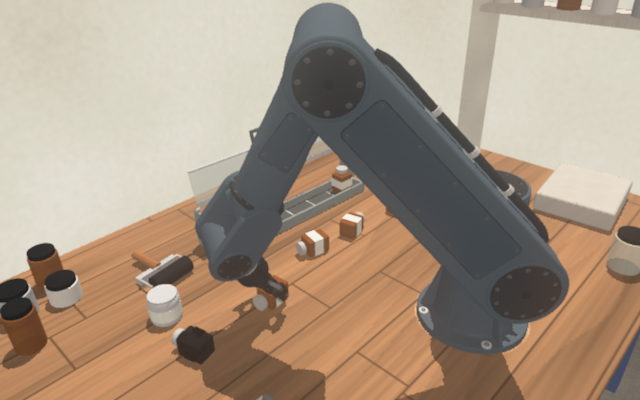

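The jar at (270,295) is held at 10 N and the rack fit matches its walls. I lift it, check the hold, then place it at place 5.

```bash
cat >> h.py <<'E'
def hold(lo=9,hi=13.5):
    "keep the finger force in a band by nudging the opening"
    o=r.current_opening()
    for _ in range(12):
        f=r.current_finger_force()
        if lo<=f<=hi: break
        o+=-.001 if f<lo else .001
        r.set_gripper(o,20)
    return f
def lift(dz=.03):
    p=np.array(r.current_tool_pos()); r.move_linear(p+[0,0,dz],vel=.08); return ff()
def place(n,s):
    p,zt,Q=placepose(n,s,.19)
    r.move_to(p,Q); print('pre',ff(),r.current_opening())
    p1,_,_=placepose(n,s,.012); r.move_linear(p1,vel=.15)
    f0=np.array(r.current_contact_force())
    for d in np.arange(.010,-.007,-.0015):
        p1,_,_=placepose(n,s,d); r.move_linear(p1,vel=.03)
        f=np.array(r.current_contact_force())
        if f[2]-f0[2]>2: break
    print('down at dz',round(d,4),f.round(1),f0.round(1),r.current_finger_force())
E
python3 - <<'E'
from h import *
print(lift(.03)); 
o=r.current_opening(); print(o,hold(10.5,13.5))
print(lift(.17),r.current_opening(),r.current_t())
shot('side','s4.png')
E
```

```text
(np.float64(10.2), array([ 0.5, -0.1, -3.5]))
0.5589478613029883 12.944412678480148
(np.float64(13.0), array([ 0. ,  0.4, -3. ])) 0.5633923338864756 24.8333
```

View pics/s4.png

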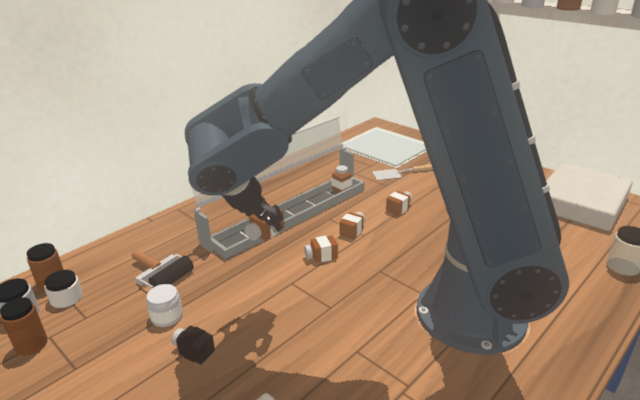

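The jar hangs level at (258,230), with no slip. The next jar has shifted from (314,243) to (322,250), which is the announced knock, so I'll re-measure before each pick. Now I place this one.

```bash
python3 - <<'E'
from h import *
place(5,-1); print(r.current_t(),r.current_tool_pos())
shot('side','s5.png')
E
```

```text
pre (np.float64(13.2), array([-0.9, -0.8, -3.2])) 0.5556995873944484
down at dz -0.002 [-2.6 -0.9  4.8] [ 0.1  0.2 -3.3] 12.072204798460007
32.2167 [0.62916643 0.19447886 0.04010724]
```

View pics/s5.png

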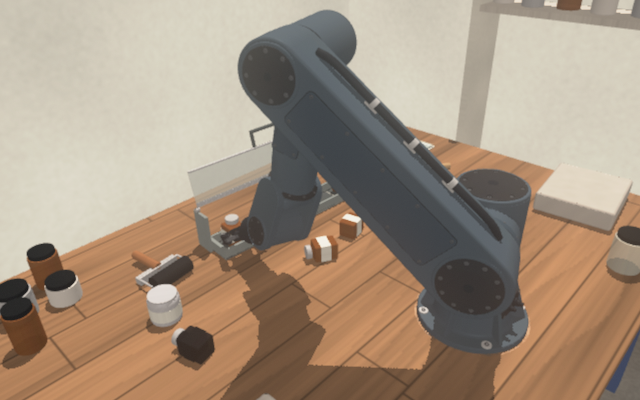

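The jar stands upright in place 5, its lid at (232,222), touching the floor. I release, retreat and check.

```bash
cat >> h.py <<'E'
def release():
    o=r.current_opening()
    for d in(.01,.03,.15): r.set_gripper(min(1,o+d),20)
    zt=R.from_quat(r.current_ee_rot()).as_matrix()[:,2]
    p=np.array(r.current_tool_pos()); r.move_linear(p-.11*zt,vel=.15); r.move_linear(p-.11*zt+[0,0,.14],vel=.25)
def park(): r.set_joints([1.148,.351,1.652,0,1.139,-.085])
def lane(fn=None):
    im=shot('top',fn); W=cloud(im); z=W[...,2]; L=np.stack([(W[...,:2]-ORG[:2])@RX[:2],(W[...,:2]-ORG[:2])@RY[:2]],-1)
    m=((z>.08)&(z<.1)&(abs(L[...,0])<.04)&(abs(L[...,1])<.27)).astype(np.uint8)
    n,l,s,c=cv2.connectedComponentsWithStats(m)
    for i in range(1,n):
        if s[i,4]>30: print(' standing at rack xy',np.median(L[l==i],0).round(4),'lid z',np.median(z[l==i]).round(4),s[i,4])
E
python3 - <<'E'
from h import *
release(); park(); lane('t3.png')
J=jars()
for U,a,c,wh in J: print(c,U.round(3),a.round(2),wh)
print(r.current_t())
E
```

```text
standing at rack xy [-0.001   0.2137] lid z 0.0892 136
 standing at rack xy [-0.0029 -0.2124] lid z 0.0897 138
[355. 228.] [ 0.419 -0.04 ] [ 0.22 -0.98] (84, 49)
[303. 235.] [0.39  0.036] [0.47 0.88] (84, 48)
[420. 235.] [ 0.401 -0.231] [-0.02 -1.  ] (85, 47)
38.1
```

```bash
cat >> h.py <<'E'
def cycle(sel,n,s):
    U,a,c,wh=sel(jars()); print('jar',c,U.round(3),a.round(2),wh)
    o,f=pick(U,a,s)
    if f<8: print('NO GRIP'); return
    l=lift(.03); print('lift',l)
    if l[1][2]>-1: print('NOT HELD?'); return
    print('hold',hold(10.5,13.5)); print(lift(.17))
    place(n,s); release(); park(); lane()
    for U,a,c,wh in jars(): print('left',c,U.round(3),a.round(2),wh)
    print(r.current_t())
E
python3 - <<'E'
from h import *
cycle(lambda J:max(J,key=lambda t:t[0][1]),4,-1)
E
```

```text
jar [303. 235.] [0.39  0.036] [0.47 0.88] (83, 48)
at jar (np.float64(0.0), array([ 0.2, -0.2,  0.7]))
grip (0.5599999999999999, 10.748664736747742) 0.5612187703536498 (np.float64(10.7), array([0.7, 1.1, 5.3]))
lift (np.float64(10.7), array([ 0.2,  0.3, -2.5]))
hold 10.741601139307022
(np.float64(10.7), array([ 0.2,  0.5, -1.7]))
pre (np.float64(11.0), array([ 0.3, -0.4, -2.1])) 0.5603412991885706
down at dz -0.002 [-0.5  1.8  4.6] [ 0.2 -0.  -1.9] 5.789555534720421
 standing at rack xy [-0.0007  0.2139] lid z 0.0893 138
 standing at rack xy [-0.0005  0.1288] lid z 0.0896 138
 standing at rack xy [-0.0032 -0.2125] lid z 0.0892 140
left [355. 228.] [ 0.419 -0.04 ] [ 0.21 -0.98] (84, 49)
left [420. 235.] [ 0.402 -0.231] [-0.03 -1.  ] (85, 47)
60.8833
```

```bash
python3 - <<'E'
from h import *
cycle(lambda J:min(J,key=lambda t:t[0][1]),1,1)
cycle(lambda J:min(J,key=lambda t:t[0][1]),2,1)
E
```

```text
jar [420. 235.] [ 0.401 -0.231] [-0.02 -1.  ] (85, 47)
at jar (np.float64(0.0), array([0.4, 0.1, 0.4]))
grip (0.563, 9.549722224473953) 0.5644430569966675 (np.float64(9.5), array([-1.4, -0.6,  6. ]))
lift (np.float64(9.1), array([-0.1,  0.7, -1.9]))
hold 10.302809625864029
(np.float64(11.9), array([ 0.2, -0.8, -2.6]))
pre (np.float64(12.0), array([ 1. , -0.1, -1.4])) 0.5602464256287486
down at dz 0.01 [-7.1  0.7  5.6] [-0.7 -0.2 -1.7] 14.081157445907593
 standing at rack xy [-0.0007  0.2135] lid z 0.0893 137
 standing at rack xy [-0.0011  0.1287] lid z 0.0895 139
 standing at rack xy [-0.0026 -0.2124] lid z 0.0896 138
left [355. 228.] [ 0.42 -0.04] [ 0.21 -0.98] (84, 49)
84.25
jar [355. 228.] [ 0.419 -0.04 ] [ 0.21 -0.98] (84, 49)
at jar (np.float64(0.0), array([-0.2, -0.1, -0. ]))
grip (0.5579999999999999, 11.821065992116928) 0.5610299511431868 (np.float64(11.8), array([1.1, 0.3, 1.8]))
lift (np.float64(12.1), array([-0.5, -0.2, -1.7]))
hold 12.067378610372543
(np.float64(12.1), array([ 0.5,  0.2, -2.5]))
pre (np.float64(12.2), array([-0.2, -0.2, -1.8])) 0.5635763052040147
down at dz -0.0005 [-3.3  0.5  4.4] [-0.1  0.8 -1.7] 12.66953632235527
 standing at rack xy [-0.001   0.2136] lid z 0.0894 136
 standing at rack xy [-0.0008  0.1287] lid z 0.0895 138
 standing at rack xy [-0.0017 -0.0436] lid z 0.0895 138
 standing at rack xy [-0.0028 -0.2126] lid z 0.0892 138
105.475
```

The third jar touched early (10 mm high) and isn't seen standing at place 1, so I look at it.

```bash
python3 - <<'E'
from h import *
im=shot('top'); W=cloud(im); np.save('w4.npy',W)
cv2.imwrite('pics/c4.png',cv2.resize(im['pixels'][120:270,290:470,::-1],None,fx=3.3,fy=3.3,interpolation=cv2.INTER_CUBIC))
im2=shot('side'); cv2.imwrite('pics/c5.png',cv2.resize(im2['pixels'][130:290,180:400,::-1],None,fx=3.3,fy=3.3,interpolation=cv2.INTER_CUBIC)) 
z=W[...,2]; L=np.stack([(W[...,:2]-ORG[:2])@RX[:2],(W[...,:2]-ORG[:2])@RY[:2]],-1)
k=(z>.036)&(abs(L[...,0])<.06)&(L[...,1]>-.19)&(L[...,1]<-.075)
for zl in np.arange(.036,.1,.008):
    q=k&(z>=zl)&(z<zl+.008)
    if q.sum()>3: print(round(zl,3),q.sum(),np.percentile(L[q],[3,50,97],axis=0).round(3).tolist())
E
```

```text
0.036 22 [[-0.055, -0.19], [-0.033, -0.151], [0.027, -0.105]]
0.044 50 [[-0.055, -0.189], [-0.027, -0.13], [0.032, -0.105]]
0.052 156 [[-0.051, -0.19], [0.014, -0.128], [0.031, -0.105]]
0.06 217 [[-0.048, -0.151], [-0.013, -0.13], [0.013, -0.107]]
0.068 65 [[-0.046, -0.15], [-0.022, -0.129], [-0.006, -0.106]]
```

View pics/c4.png

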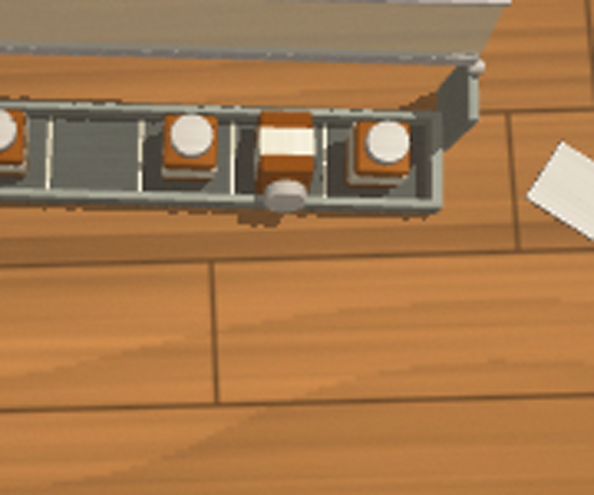

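View pics/c5.png

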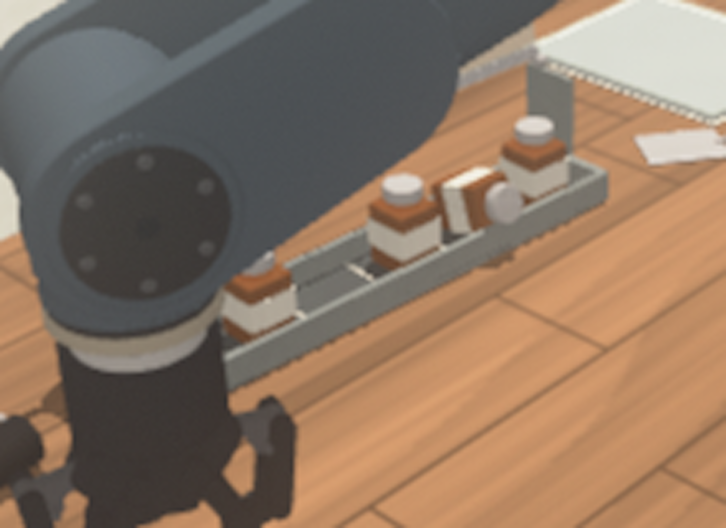

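In place 1 the jar lies tilted: its base is against the far wall and its lid rests on the front wall at (285,195) of the crop. The other four stand. I fit its tilt to plan a grasp from the lid end.

```bash
python3 - <<'E'
from h import *
W=np.load('w4.npy'); z=W[...,2]; L=np.stack([(W[...,:2]-ORG[:2])@RX[:2],(W[...,:2]-ORG[:2])@RY[:2]],-1)
k=(abs(L[...,1]+.128)<.017)&(z>.04)&(abs(L[...,0])<.075)
x=L[k][:,0];zz=z[k]
for lo in np.arange(-.07,.045,.007):
    q=(x>=lo)&(x<lo+.007)
    if q.any(): print(round(lo+.0035,4),q.sum(),np.percentile(zz[q],[10,50,90]).round(4))
# top-face yaw: edges in y versus x
for lo in np.arange(-.035,.035,.01):
    q=(z>.048)&(L[...,0]>=lo)&(L[...,0]<lo+.01)&(L[...,1]>-.165)&(L[...,1]<-.085)
    print('yedge',round(lo+.005,3),np.percentile(L[q][:,1],[2,98]).round(4) if q.any() else '')
for psi in(20,25,30):
  for X,Z in((-.02,.05),(-.02,.15),(-.09,.08)):
    zt=np.cos(np.radians(psi))*RX-np.sin(np.radians(psi))*UP
    for s in(1,-1):
        j=r.inverse_kinematics(ORG+RX*X-.128*RY+UP*Z-.003*zt,quat(zt,s*RY)); print(psi,X,Z,s,None if j is None else np.round(j,2).tolist())
for s in(1,-1):
    j=r.inverse_kinematics(ORG-.128*RY+UP*.16,quat(-UP+.0*RX,s*RY)); print('fin',s,None if j is None else np.round(j,2).tolist())
E
```

```text
-0.0525 39 [0.0434 0.0515 0.0608]
-0.0455 25 [0.0599 0.0655 0.0721]
-0.0385 31 [0.0608 0.0665 0.0699]
-0.0315 27 [0.0566 0.0624 0.0659]
-0.0245 33 [0.0639 0.0676 0.0709]
-0.0175 27 [0.0659 0.068  0.071 ]
-0.0105 24 [0.0636 0.0649 0.0687]
-0.0035 25 [0.0622 0.0643 0.0679]
0.0035 25 [0.0596 0.0628 0.065 ]
0.0105 27 [0.0582 0.0601 0.0618]
0.0175 20 [0.055  0.0573 0.06  ]
0.0245 23 [0.0525 0.0551 0.0561]
0.0315 17 [0.0513 0.0526 0.0541]
yedge -0.03 [-0.1502 -0.1056]
yedge -0.02 [-0.15   -0.1049]
yedge -0.01 [-0.1509 -0.1049]
yedge 0.0 [-0.1508 -0.1048]
yedge 0.01 [-0.1511 -0.1049]
yedge 0.02 [-0.1518 -0.1071]
yedge 0.03 [-0.152  -0.1077]
yedge 0.04 
20 -0.02 0.05 1 [-0.47, 0.87, 2.16, 2.7, 1.11, 1.62]
20 -0.02 0.05 -1 [-0.47, 0.87, 2.16, 2.7, 1.11, -1.52]
20 -0.02 0.15 1 [-0.47, 0.6, 2.2, 2.64, 0.92, 1.74]
20 -0.02 0.15 -1 [-0.47, 0.6, 2.2, 2.64, 0.92, -1.4]
20 -0.09 0.08 1 [-0.56, 0.79, 2.33, 2.63, 1.2, 1.58]
20 -0.09 0.08 -1 [-0.56, 0.79, 2.33, 2.63, 1.2, -1.56]
25 -0.02 0.05 1 [-0.47, 0.82, 2.15, 2.69, 0.98, 1.65]
25 -0.02 0.05 -1 [-0.47, 0.82, 2.15, 2.69, 0.98, -1.49]
25 -0.02 0.15 1 [-0.47, 0.56, 2.18, 2.6, 0.77, 1.79]
25 -0.02 0.15 -1 [-0.47, 0.56, 2.18, 2.6, 0.77, -1.35]
25 -0.09 0.08 1 [-0.55, 0.72, 2.32, 2.62, 1.05, 1.62]
25 -0.09 0.08 -1 [-0.55, 0.72, 2.32, 2.62, 1.05, -1.52]
30 -0.02 0.05 1 [-0.46, 0.77, 2.14, 2.67, 0.84, 1.69]
30 -0.02 0.05 -1 [-0.46, 0.77, 2.14, 2.67, 0.84, -1.45]
30 -0.02 0.15 1 [-0.46, 0.52, 2.16, 2.54, 0.64, 1.87]
30 -0.02 0.15 -1 [-0.46, 0.52, 2.16, 2.54, 0.64, -1.27]
30 -0.09 0.08 1 [-0.54, 0.67, 2.31, 2.61, 0.9, 1.67]
30 -0.09 0.08 -1 [-0.54, 0.67, 2.31, 2.61, 0.9, -1.47]
fin 1 [-0.31, 0.6, 1.51, -0.0, 1.03, -1.82]
fin -1 [-0.31, 0.6, 1.51, -0.0, 1.03, 1.32]
```

Fit: tilt 17°, underside centre at rack (0.027, -0.128, 0.029), and its lower base edge comes out at z = 0.006, exactly the lane floor. I grasp from the lid end at 25° below level and turn upright at height. Then I lower it with the tool near vertical.

```bash
cat > fix.py <<'E'
from h import *
def D(psi): c=np.radians(psi); return np.cos(c)*RX-np.sin(c)*UP
def at(x,z,y=-.128): return ORG+RX*x+RY*y+UP*z
G=.043; s=1
al=np.radians(17); zt=D(25); Q=quat(zt,s*RY)
g=at(.027-G*np.cos(al),.0289+G*np.sin(al)); p=g-.003*zt
zf=D(94); Qf=quat(zf,s*RY)
def fin(dz,y=-.128): return at(-.07*G,.0077+G*.9976+dz,y)-.003*zf
E
python3 - <<'E'
from fix import *
for S in(1,-1):
  for X,q in((p-.11*zt+[0,0,.13],quat(zt,S*RY)),(p+[0,0,.15],quat(zt,S*RY)),(fin(.15),quat(zf,S*RY))):
    j=r.inverse_kinematics(X,q); print(S,None if j is None else np.round(j,2).tolist())
r.set_gripper(.74,20)
r.move_to(p-.11*zt+[0,0,.13],Q); r.move_linear(p-.11*zt,vel=.15); r.move_linear(p,vel=.06)
print('at',ff()); print(grip(13),ff()); print(lift(.02)); print(hold(12,14.5),r.current_opening(),r.current_t())
im=shot('side'); cv2.imwrite('pics/c6.png',cv2.resize(im['pixels'][130:290,180:400,::-1],None,fx=3.3,fy=3.3,interpolation=cv2.INTER_CUBIC))
E
```

```text
1 [-0.59, 0.27, 2.38, 2.39, 0.74, 1.93]
1 [-0.46, 0.46, 2.17, 2.54, 0.68, 1.89]
1 [-0.31, 0.57, 1.44, -0.02, 1.2, -1.81]
-1 [-0.59, 0.27, 2.38, 2.39, 0.74, -1.21]
-1 [-0.46, 0.46, 2.17, 2.54, 0.68, -1.26]
-1 [-0.31, 0.57, 1.44, -0.02, 1.2, 1.33]
at (np.float64(0.0), array([ 0. , -0. ,  0.1]))
(0.5579999999999999, 12.204159200191498) (np.float64(12.2), array([-1.8, -1.8,  1.9]))
(np.float64(12.9), array([ 0.2,  0.1, -1.8]))
12.887493968009949 0.5635644111705965 119.6333
```

View pics/c6.png

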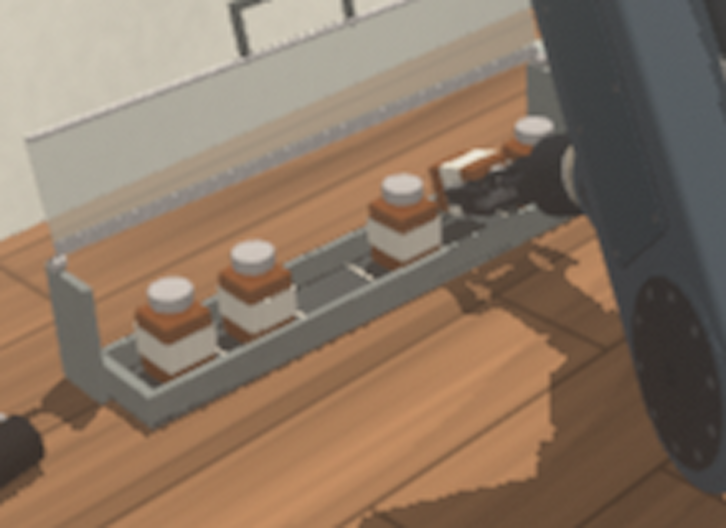

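The jar is held with its axis along the gripper, at (475,180). I lift it back from the cover, turn it upright, move over the place and lower.

```bash
python3 - <<'E'
from fix import *
p0=np.array(r.current_tool_pos())
r.move_linear(p0+[0,0,.14],vel=.12); r.move_linear(p0+[0,0,.16]-.10*RX,vel=.15); print(ff())
r.move_to(fin(.14)-.12*RX,Qf); print('turned',ff(),r.current_opening(),r.current_tool_pos(),r.current_t())
r.move_linear(fin(.11),vel=.15); print(ff())
im=shot('side'); cv2.imwrite('pics/c7.png',cv2.resize(im['pixels'][80:290,180:460,::-1],None,fx=2.8,fy=2.8,interpolation=cv2.INTER_CUBIC))
E
```

```text
(np.float64(12.9), array([ 0.1, -1.1, -1.2]))
turned (np.float64(12.8), array([-0.2,  0.8, -1.3])) 0.5631939906095279 [ 0.48987343 -0.14088628  0.19349064] 125.0083
(np.float64(12.8), array([-0. ,  0.3, -1.4]))
```

View pics/c7.png

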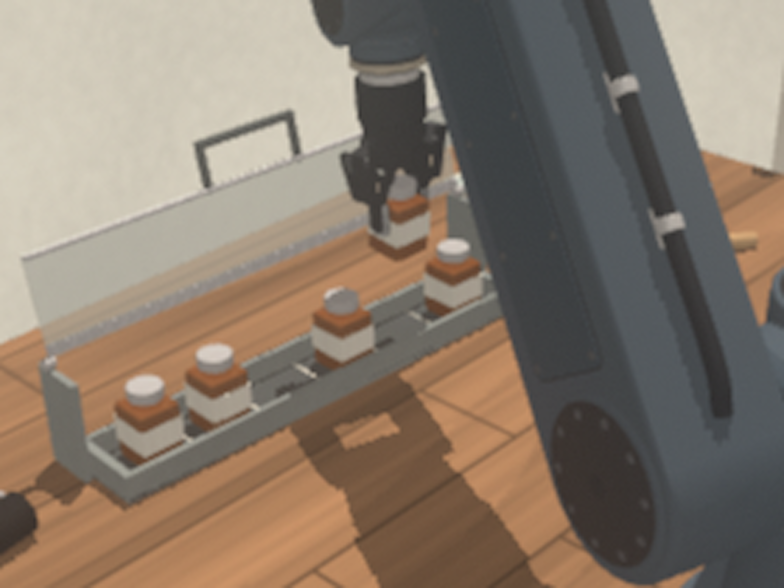

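The jar hangs upright at (400,220), between the place 0 and place 2 jars. I lower it until contact and release.

```bash
python3 - <<'E'
from fix import *
r.move_linear(fin(.014),vel=.1)
f0=np.mean([r.current_contact_force() for _ in range(1)],0)
for d in np.arange(.012,-.008,-.0015):
    r.move_linear(fin(d),vel=.03); f=np.array(r.current_contact_force())
    if f[2]-f0[2]>2.5: break
print('dz',d,f.round(1),f0.round(1),r.current_finger_force())
if d<.006:
    o=r.current_opening()
    for e in(.008,.03,.14): r.set_gripper(o+e,20)
    r.sleep(.3); q=np.array(r.current_tool_pos())
    r.move_linear(q+[0,0,.14],vel=.12); r.move_linear(q+[0,0,.16]-.1*RX,vel=.2); park(); lane()
print(r.current_t())
E
```

```text
dz 3.469446951953614e-18 [2.4 0.7 5.4] [ 0.2 -0.3 -1.3] 13.66172343492508
 standing at rack xy [-0.0003  0.2138] lid z 0.0893 137
 standing at rack xy [-0.0006  0.1288] lid z 0.0895 138
 standing at rack xy [-0.0009 -0.0436] lid z 0.0893 136
 standing at rack xy [-0.0003 -0.127 ] lid z 0.0894 141
 standing at rack xy [-0.0028 -0.2124] lid z 0.0899 140
135.0167
```

All five jars stand upright on the floor (lid tops at 0.089–0.090). Now I close the cover.

```bash
python3 - <<'E'
from h import *
b=bar(1.8)+[0,0,.003]
_,Q,_=best(b+[0,0,.09],-UP,RX)
r.set_gripper(.4,20); r.move_to(b+[0,0,.09],Q); r.move_linear(b,vel=.1); print(ff())
r.set_gripper(0,30); print(ff(),r.current_opening())
if .07<r.current_opening()<.15:
    for th in list(np.linspace(1.65,.15,11))+[.08,.03,0]:
        r.move_linear(bar(th)+[0,0,.003],vel=.12 if th>.2 else .05); f=ff()
        if np.linalg.norm(f[1])>70: print('STOP',th,f);break
    print(th,f,r.current_opening())
    r.move_linear(bar(0)+[0,0,.000],vel=.02); print(ff(),r.current_tool_pos())
print(r.current_t())
im=shot('side'); cv2.imwrite('pics/c8.png',cv2.resize(im['pixels'][80:290,180:460,::-1],None,fx=2.8,fy=2.8,interpolation=cv2.INTER_CUBIC))
E
```

```text
(np.float64(0.0), array([ 0.8, -0.3, -1.2]))
(np.float64(30.0), array([-14.7,  -0.1,   6.9])) 0.10346319008482759
0 (np.float64(33.6), array([-13.6,   0.5,   0.5])) 0.1002135487481577
(np.float64(33.6), array([-14.3,   1.6,  -1.3])) [ 0.5235612  -0.0147261   0.11772749]
144.7417
```

View pics/c8.png

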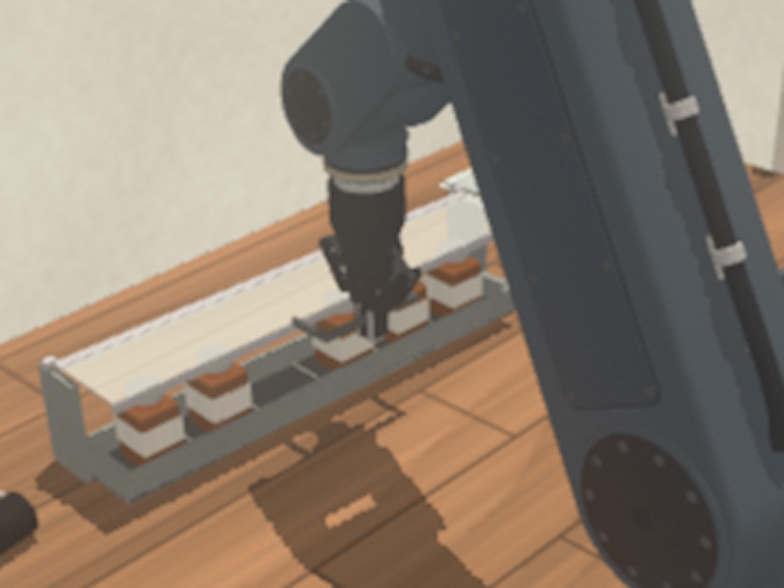

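The cover is almost or fully down and all jars are upright beneath it, but the stop isn't clearly felt. I press down gently until it is, release and check with the top depth.

```bash
python3 - <<'E'
from h import *
p=np.array(r.current_tool_pos())
for i in range(1,9):
    r.move_linear(p-[0,0,.0015*i],vel=.02); f=np.array(r.current_contact_force())
    if f[2]>12: break
print(i,f.round(1))
r.set_gripper(.16,20); r.set_gripper(.35); q=np.array(r.current_tool_pos()); print(ff())
r.move_linear(q+[0,0,.12],vel=.12); park()
im=shot('top'); W=cloud(im); z=W[...,2]
L=np.stack([(W[...,:2]-HINGE[:2])@RX[:2],(W[...,:2]-HINGE[:2])@RY[:2]],-1)
k=(z>.095)&(z<.17)&(abs(L[...,1])<.27)&(L[...,0]<0)&(L[...,0]>-.17)
c=np.polyfit(-L[k][:,0],z[k],1); print('cover slope rad, z at hinge',c,k.sum())
k0=np.load('top0.npy'); 
L0=np.stack([(k0[...,:2]-HINGE[:2])@RX[:2],(k0[...,:2]-HINGE[:2])@RY[:2]],-1); z0=k0[...,2]
k=(z0>.095)&(z0<.17)&(abs(L0[...,1])<.27)&(L0[...,0]<0)&(L0[...,0]>-.17); print('at start',np.polyfit(-L0[k][:,0],z0[k],1))
kk=(L[...,0]<-.148)&(L[...,0]>-.16)&(z>.09)&(abs(L[...,1])<.06); print('bar z',np.median(z[kk]),kk.sum())
print(r.current_t()); cv2.imwrite('pics/c9.png',cv2.resize(im['pixels'][110:280,120:560,::-1],None,fx=1.8,fy=1.8))
E
```

```text
2 [-12.9   2.2  13.7]
(np.float64(0.0), array([-0.3, -0.3,  0.4]))
cover slope rad, z at hinge [-0.00411685  0.12005953] 7474
at start [-0.00438641  0.12008677]
bar z 0.12222873696289782 124
149.3
```

View pics/c9.png

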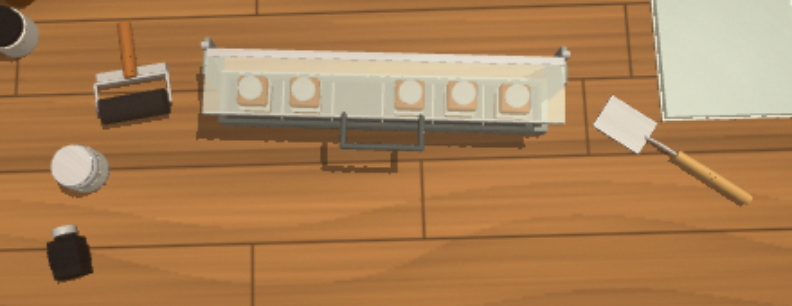

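The cover's slope matches the shut start. Five jars stand under it, with lids at about (252,90), (304,90), (409,94), (461,94) and (516,96), and the bystanders are untouched. I hand in.

```bash
python3 -c "
from cell import r
print(r.hand_in())"
```

```text
the job is handed in; nothing more can be done
None
```

I handed the job in at about 149 s: all four fallen jars now stand upright beside the one already in the lane, the cover is shut and the bystanders were left alone, though one jar toppled against the lane wall when first set down and had to be picked up again, and no verdict came back.

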